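Set the calliper slide to the yellow mark, clamp it and fit the pad spacer

TASK

Loosen the orange clamp knob on the bench slide, slide the carriage with the red brake calliper until its black pointer stands over the yellow mark (not the white one), and tighten the knob again so that the carriage is locked there. Then take the yellow pad spacer from its wooden rest and slide it edgewise, blade down, into the calliper's gap until it is fully home, and let go of it. Leave the bottle, wrench and carton where they are.

Things in the scene. Friction and masses are not known exactly. Their poses are not given: they have to be found in the camera images.
- bed: Grey bed plate of the bench slide with two steel rails, fixed to the bench; 200 (x) x 320 (y) mm, plate top 16 mm up, rails and end stops up to 38 mm. Origin: centre of its underside. The carriage slides along the bed's y axis.
- carriage (a joint): Slide of the aluminium carriage along the bed's +y, m; 0 = mid-bed, stops at -0.085 and +0.085. Locked while the knob is tight; with the knob loose a few newtons move it and it stays where it is left. It can be moved by the gripped knob or by the calliper. Its plate is 145 (x) x 115 (y) mm, top 48 mm above the bench.
- clamp_knob (a joint): Angle of the orange clamp knob, rad; grows clockwise (looking down on the knob) = tightening. Stops at -0.7 and +0.7; starts tight at 0.45 to 0.6. Free below 0, bites from 0, locked above 0.3: loosen to about -0.4, tighten to about +0.5. It stays where it is left; turning takes 0.2 to 0.4 N m. At 0 the bar runs straight up the slope, square to the bed's y.
- knob_grip (a point): Grip point on the knob's axis, 114 mm above the bench. Orange bar 66 long (this point's x), 16 thick (y), 34 mm high, top 11 mm above and foot 23 mm below this point; under it a black hub, diameter 38 mm, on a sloping block on the robot's side of the carriage. The axis (z, outward) leans 25 degrees (0.44 rad) from vertical to the bed's -x: lean the tool alike.
- pointer (a point): Tip of the black pointer on the far (+x) side of the carriage, 34 mm above the bench; axes as the bed.
- yellow_mark: Yellow plate 34 (x) x 18 (y) x 4 (z) mm fixed on the bed under the pointer's path, 50 to 75 mm from mid-bed on either side. Origin: centre of its underside; axes as the bed. The carriage is on the mark when the pointer has the same place along the bed's y, within half the plate's width.
- white_mark: White plate of the same size on the other side of mid-bed: the wrong mark.
- slot_floor (a point): Centre of the floor of the gap in the red calliper on the carriage, 78 mm above the bench; axes as the bed. The gap opens upward at 126 mm (48 mm deep), 12 mm wide along x, 80 mm long along y. Calliper 56 (x) x 112 (y) x 78 (z) mm, round bosses reach 38 mm from the gap's middle. It lies 60 mm to the bed's -x from the pointer's tip.
- spacer: Yellow pad spacer, about 110 g, upright in its rest. Blade 70 (x) x 7 (y) x 54 (z) mm, above it a grip 84 (x) x 16 (y) x 36 (z) mm; 90 mm high in all. Origin: centre of the blade's lower edge; z up. Same either way round. Fully home: origin at slot_floor, x along the bed's y, blade standing on the gap's floor, grip 6 mm above the calliper.
- rest: Wooden rest for the spacer, fixed, 100 (x) x 70 (y) x 36 (z) mm with a slot 76 x 9.4 mm along x, floor 12 mm above the bench. Origin: centre of its underside.
- oil_bottle: Bystander: standing oil bottle, diameter 54 mm, 125 mm high. Origin: centre of its foot.
- wrench: Bystander: steel wrench 160 mm long lying on the bench.
- carton: Bystander: cardboard carton 120 x 80 x 50 mm. Origin: centre of its underside.
Not all that is in view belongs to the job. What is meant by the spacer is not green or turquoise, and is the smaller of those in its own colour.

How it is judged:
By the outcome, as a careful person would: the job done as asked, in the order asked, and still so for the second after the job is handed in, with the robot touching nothing.
It also fails if it takes over 61 s, if anything falls off the work surface, if the arm or the gripper's body presses on something with over 40 N, if the wrist force passes 120 N, or if a joint passes its speed limit or range.

ROBOT

A 6-joint arm with a two-finger parallel gripper is mounted at the origin on the work surface. World frame = base frame: x ahead of the robot, y to its left, z up, the work surface at z = 0. Lengths are in mm, angles in rad, forces in N, time in s.
With the tool pointing down it reaches from about 300 to 950 mm from the base axis. Payload 3.1 kg.
Tool frame: the origin (TCP) lies between the finger pads; the fingertips stand 11 mm ahead of it and the grasp point (between the pads) lies 8 mm behind it (robot.nose_length is the distance from the TCP to the fingertips, in mm); z points along the fingers, y is the line along which they close (so a half turn about z gives the same grasp; the last joint's range is limited). The gripper opens to 85 mm and grips with 20 to 120 N. Pads are 22 mm wide; open, the fingers measure 114 mm over their backs; the gripper's body (76 mm by 85 mm) begins 54 mm behind the grasp point. The pads swing forward as they close: fully open they stand 13 mm farther back than shut.
Start: joints at [1.115, 0.308, 1.634, -0, 1.2, -0.07], TCP at [235.213, 579.057, 213.172] pointing down, gripper open.
Joint ranges: [-3.06, 3.06], [-0.79, 1.96], [0.05, 2.63], [-1.19, 4.34], [0.05, 2.64], [-2.94, 2.94]. Speed limits (rad/s): [2.79, 2.79, 3.14, 3.14, 3.14, 3.14].

INTERFACE

Orientations are given as a unit quaternion [x, y, z, w].
In Python, from bench import robot gives the robot as it stands.
- The arm moves only by the tool carry_out, never from a script. Its argument "steps" is a list of rows, each an object of numbers: "x", "y", "z": the shift along the tool's x, y, z in mm; "wx", "wy", "wz": the turn, a rotation vector about the tool's x, y, z in rad; "fingers": the closure, from -1 (fully open) to 1 (shut). In form: [{"x": .., "y": .., "z": .., "wx": .., "wy": .., "wz": .., "fingers": ..}, ...]. A call has 1 to 10 rows; each row shifts and turns the commanded pose from where the row before left it, along the tool's axes as they then stand; what a row does not reach is not made up. A row lasts 1/8 s, in which the tool goes at most 62.5 mm and 10.7 degrees, less where a joint would pass 70% of its speed; a pose out of reach is approached as far as the arm can. A call with a gripper value outside its range is refused whole. The fingers move at their own pace and stop on an object; the grip force is fixed at half the most. Time passes only in rows, so rows that do not move let the fingers close. It gives the time, the measured TCP pose, the force, the opening and the grip force at its end, in the units of the state.
- robot.get_state(): the state, without advancing time (a new reading comes with each control period).
- robot.snapshot(name): name is "side" or "top" or "wrist"; returns a dict with "img" (384x512x3 uint8, red, green, blue), "mtx" (3x3 intrinsics, pixels), "extrinsics" (4x4, takes a point from world to camera coordinates). Camera axes: x right, y down, z forward; pixel columns grow to the right and rows downward; lengths in mm; the calibration is good to about 2 mm. The wrist camera is an equidistant fisheye: a pixel r from the principal point sees the ray r / f radians off the axis. A picture is of the moment at which its call begins. There is no depth.
- robot.hand_in(): hands the job in; it is judged then, once.
The state is a dict: "time": time; "joint_pos": joint angles; "joint_vel": joint speeds; "tau": joint torques, N m; "position": TCP position; "ee_rot": TCP orientation; "force": force on the tool from outside, world axes, zero at the start; "moment": the same for the moment, N m; "grip_width": finger opening in mm; "gripper_force": force on a finger pad.
Only numpy, scipy, OpenCV 4.12 (cv2) and the standard library are available. Lean on these libraries where they do the work, as an engineer would, in place of code of your own. Each camera call takes 0.05 s, during which the arm holds its last target. There are 200 camera calls.

## Working session

There is one attempt and no reset: what is moved stays moved. The work goes in short steps, Python scripts to look and compute and a tool call to move; the robot and the scene stay as the last step left them, time stands still between calls to the robot, and variables do not carry over. Pictures are saved under pics/ and viewed, at most 10 in all, crops included, and the job is handed in when it is done.

Besides the shell and the picture viewer there is one more tool, called in YAML: its name, and indented under it one key for each argument. carry_out: Moves the arm, as the interface text tells. Its arguments: {"type":"object","properties":{"steps":{"type":"array"}},"required":["steps"]}

```bash
mkdir -p pics; ls
python3 - <<'E'
from bench import robot
import cv2,numpy as np,pickle
d={n:robot.snapshot(n) for n in("side","top","wrist")}
pickle.dump(d,open("s0.pkl","wb"))
for n in("side","top"):
    cv2.imwrite(f"pics/{n}0.png",cv2.resize(d[n]["img"][:,:,::-1],None,fx=1.5,fy=1.5,interpolation=cv2.INTER_CUBIC)); print(n,d[n]["mtx"].tolist(),np.round(d[n]["extrinsics"],3).tolist())
print(robot.get_state())
E
```

```text
pics
side [[352.2465867094014, 0.0, 262.72745429116276], [0.0, 352.2465867094014, 191.40497063338208], [0.0, 0.0, 1.0]] [[0.993, -0.115, -0.019, -528.011], [-0.072, -0.476, -0.877, 126.483], [0.091, 0.872, -0.481, 931.934], [0.0, 0.0, 0.0, 1.0]]
top [[414.3104735239979, 0.0, 260.85154566394755], [0.0, 414.3104735239979, 186.15218150741492], [0.0, 0.0, 1.0]] [[0.005, -1.0, 0.007, -4.8], [-0.973, -0.007, -0.23, 553.461], [0.23, -0.005, -0.973, 1191.961], [0.0, 0.0, 0.0, 1.0]]
{'time': 0.15, 'joint_pos': array([ 1.11531422e+00,  3.08819389e-01,  1.63490008e+00, -2.52368281e-05,
        1.19971095e+00, -6.97119832e-02]), 'joint_vel': array([ 2.28604017e-05, -2.39238086e-03, -3.87601760e-03, -5.15496491e-04,
        2.12347895e-04, -2.35363013e-04]), 'tau': array([-6.24891836e-04, -4.15805876e+01, -2.77144825e+01, -4.12115082e-05,
        6.18629245e-03, -1.25501881e-06]), 'position': array([234.9069791 , 578.43329652, 212.19914508]), 'ee_rot': array([ 1.91686667e-01,  9.81455744e-01, -8.90433074e-04, -2.27179630e-04]), 'force': array([-0.00254443,  0.25361153,  0.27333613]), 'moment': array([-0.01253478, -0.00462641, -0.01832727]), 'gripper_force': 0.0, 'grip_width': 85.7175375816396}
```

View pics/top0.png

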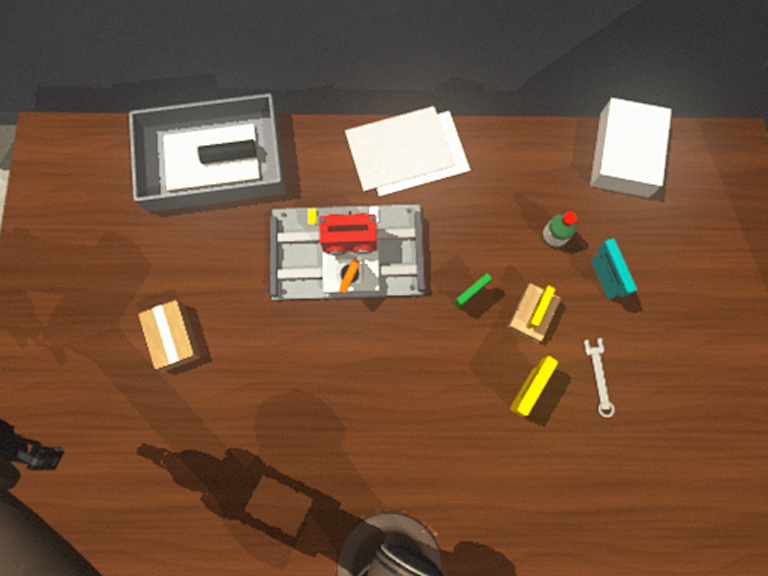

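View pics/side0.png

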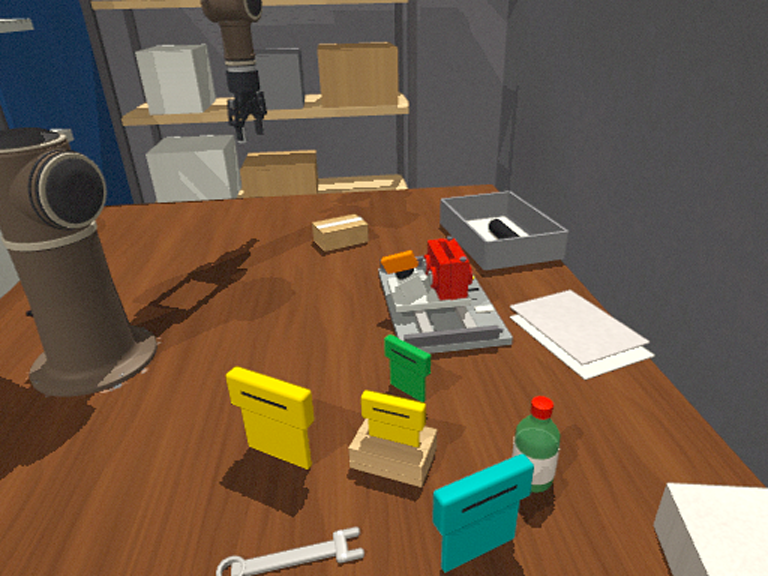

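The top view shows the bed at about (347,252), the red calliper at (348,232) and the orange knob bar at (349,276). The yellow mark is at (312,216), to the left (+y), and the white mark at (373,212). The small yellow spacer is in its rest at (542,307); the large yellow one at (535,386) is the decoy. The side view agrees.

```bash
cat > h.py <<'E'
import cv2,numpy as np
def ray(s,uv):
    uv=np.atleast_2d(np.float32(uv)); E=s["extrinsics"]; K=s["mtx"]
    n=np.c_[(uv-K[:2,2])/[K[0,0],K[1,1]],np.ones(len(uv))]
    return -E[:3,:3].T@E[:3,3], n@E[:3,:3]
def onz(s,uv,z):
    o,d=ray(s,uv); return o+d*((z-o[2])/d[:,2])[:,None]
def mask(img,lo,hi):
    return cv2.inRange(cv2.cvtColor(img,cv2.COLOR_RGB2HSV),lo,hi)
def blobs(m,amin=15):
    n,l,st,c=cv2.connectedComponentsWithStats(m)
    return [(int(st[i,4]),np.round(c[i],1),cv2.minAreaRect(np.argwhere(l==i)[:,::-1].astype(np.float32))) for i in range(1,n) if st[i,4]>=amin]
def proj(s,P):
    E=s["extrinsics"];q=np.atleast_2d(P)@E[:3,:3].T+E[:3,3];p=q@s["mtx"].T;return p[:,:2]/p[:,2:]
E
python3 - <<'E'
import pickle
from h import *
d=pickle.load(open("s0.pkl","rb"))
t=d["top"]
for n,lo,hi,z in(("yellow",(24,150,120),(34,255,255),102),("orange",(8,150,120),(20,255,255),120),("red",(0,180,150),(5,255,255),126)):
    for a,c,r in blobs(mask(t["img"],lo,hi)):
        P=onz(t,cv2.boxPoints(r),z)
        print(n,a,c,np.round(onz(t,c,z)[0]),np.round(P[:,:2]).tolist())
im=t["img"]
cr=im[125:225,160:390]
cv2.imwrite("pics/crop.png",cv2.resize(cr[:,:,::-1],(800,348),interpolation=cv2.INTER_CUBIC))
E
```

```text
yellow 56 [207.6 143.9] [674. 160. 102.] [[690.0, 168.0], [690.0, 153.0], [658.0, 152.0], [658.0, 167.0]]
yellow 162 [361.5 203.7] [ 494. -295.  102.] [[460.0, -267.0], [536.0, -305.0], [528.0, -322.0], [452.0, -283.0]]
yellow 455 [356.2 257.1] [ 340. -272.  102.] [[298.0, -224.0], [405.0, -290.0], [387.0, -320.0], [281.0, -254.0]]
orange 56006 [296.9 225. ] [ 428. -104.  120.] [[84.0, 685.0], [885.0, 799.0], [886.0, -780.0], [81.0, -666.0]]
orange 729 [211.   98.8] [813. 152. 120.] [[885.0, 204.0], [886.0, 96.0], [719.0, 92.0], [718.0, 197.0]]
orange 57 [370.8  79.7] [ 881. -339.  120.] [[886.0, -306.0], [887.0, -374.0], [873.0, -373.0], [873.0, -305.0]]
orange 20 [231.9 100.6] [807.  89. 120.] [[827.0, 101.0], [830.0, 93.0], [793.0, 81.0], [790.0, 89.0]]
orange 44 [488.8 104.6] [ 801. -695.  120.] [[793.0, -664.0], [806.0, -665.0], [806.0, -726.0], [793.0, -725.0]]
orange 16 [475.8 113.1] [ 773. -652.  120.] [[764.0, -645.0], [786.0, -651.0], [784.0, -661.0], [762.0, -655.0]]
orange 16 [219.8 117.4] [752. 124. 120.] [[747.0, 138.0], [757.0, 138.0], [757.0, 108.0], [747.0, 108.0]]
o
[... 2421 characters left out ...]
. -133.  120.] [[56.0, -82.0], [78.0, -83.0], [76.0, -215.0], [54.0, -214.0]]
orange 22 [347.9 359. ] [  73. -233.  120.] [[76.0, -220.0], [76.0, -244.0], [71.0, -244.0], [71.0, -220.0]]
orange 60 [ 61.9 364.5] [ 57. 518. 120.] [[60.0, 549.0], [60.0, 484.0], [51.0, 483.0], [50.0, 548.0]]
red 60 [379.6 144.8] [ 667. -351.  126.] [[666.0, -335.0], [684.0, -352.0], [667.0, -367.0], [649.0, -350.0]]
red 536 [231.5 152.3] [640.  86. 126.] [[668.0, 143.0], [674.0, 33.0], [617.0, 30.0], [612.0, 139.0]]
red 28 [240.9 164.5] [603.  58. 126.] [[606.0, 76.0], [610.0, 43.0], [602.0, 42.0], [598.0, 75.0]]
red 30 [222.4 165.2] [601. 111. 126.] [[603.0, 128.0], [607.0, 96.0], [599.0, 95.0], [595.0, 127.0]]
```

View pics/crop.png

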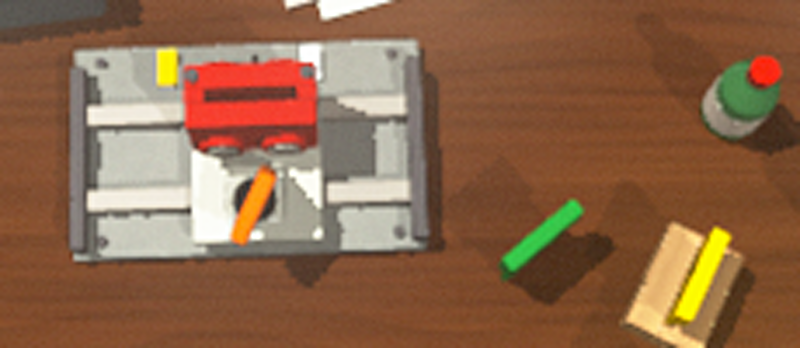

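The crop shows the yellow mark at (167,68), the pointer tip at (255,58) and the calliper gap from (204,95) to (296,92). The orange bar runs from (238,240) to (268,170), and the spacer's top from (685,315) to (720,235).

Run:
```python
import pickle
from h import *
d=pickle.load(open("s0.pkl","rb"));t=d["top"]
f=lambda p,z:np.round(onz(t,np.array([160,125])+np.array(p)/3.478,z)[:,:2],1)
print("bed corners",f([(76,48),(418,40),(428,248),(76,260)],16).tolist())
print("gap",f([(204,95),(296,92)],126).tolist())
print("mark",f([(167,68)],20),"ptr",f([(255,59)],34))
im=t["img"]
# dark gap by mask
m=mask(im,(0,0,0),(180,255,75)); roi=np.zeros_like(m); roi[145:160,212:250]=255
for b in blobs(m&roi,8): print("gapmask",b[0],b[1],f((b[1]-[160,125])*3.478,126),f((cv2.boxPoints(b[2])-[160,125])*3.478,126).tolist())
m=mask(im,(7,215,150),(18,255,255)); roi[:]=0; roi[170:200,220:245]=255
for b in blobs(m&roi,8):
    print("bar",b[0],b[1],b[2],f((b[1]-[160,125])*3.478,122),f((cv2.boxPoints(b[2])-[160,125])*3.478,122).tolist())
# side: spacer and bar
s=d["side"]
for a,c,r in blobs(mask(s["img"],(7,215,150),(16,255,255))): print("side or",a,c,r)
for a,c,r in blobs(mask(s["img"],(24,150,120),(34,255,255))): print("side ye",a,c,r)
print(proj(s,[[494,-295,102],[545,85,120]]))
```

```text
bed corners [[720.6, 255.0], [731.0, -63.4], [532.7, -71.4], [519.5, 245.0]]
gap [[640.1, 123.4], [643.4, 45.8]]
mark [[700.3 169.2]] ptr [[704.8  87.1]]
bar 99 [232.2 184. ] ((232.05477905273438, 184.0255584716797), (4.712152481079102, 21.506746292114258), 25.016895294189453) [[545.7  81.9]] [[519.6, 101.0], [577.8, 76.0], [571.9, 63.4], [513.8, 88.5]]
side or 207 [266.3 175.1] ((265.95001220703125, 175.35000610351562), (10.751745223999023, 22.452173233032227), 71.56504821777344)
side ye 2495 [182.  276.2] ((179.15977478027344, 277.45477294921875), (71.0711441040039, 51.115962982177734), 17.87869644165039)
side ye 1130 [262.  277.9] ((260.2737731933594, 278.2114562988281), (44.49089050292969, 29.832372665405273), 13.240520477294922)
[[259.84244247 265.81759772]
 [263.1467782  170.77166069]]
```

```bash
cat >> h.py <<'E'
from scipy.spatial.transform import Rotation as R
YAW=0.039
def knobR(phi,yaw=YAW):  # tool frame on knob; tool x = -(bar x)
    ax=np.array([-np.sin(.4363),0,np.cos(.4363)]);u=np.array([np.cos(.4363),0,np.sin(.4363)]);y=np.array([0,1.,0])
    b=np.cos(phi)*u-np.sin(phi)*y
    Z=R.from_euler('z',yaw).as_matrix()
    return Z@np.c_[-b,np.cross(-ax,-b),-ax], Z@b, Z@ax
def downR(ang): # tool down, x axis at world angle ang
    x=np.array([np.cos(ang),np.sin(ang),0]);z=np.array([0,0,-1.]);return np.c_[x,np.cross(z,x),z]
def go(st,P,Rm):
    Rc=R.from_quat(st["ee_rot"]).as_matrix()
    w=R.from_matrix(Rc.T@Rm).as_rotvec(); dp=np.array(P)-st["position"]
    print("shift now-axes",np.round(Rc.T@dp,1),"shift final-axes",np.round(Rm.T@dp,1),"turn",np.round(w,3),"|",np.round(np.linalg.norm(dp)/62.5,1),np.round(np.linalg.norm(w)/.187,1))
E
python3 - <<'E'
import pickle
from h import *
from bench import robot
d=pickle.load(open("s0.pkl","rb"));t=d["top"]
f=lambda p,z:np.round(onz(t,np.array([160,125])+np.array(p)/3.478,z)[0],1)
A=f((268,169),136);B=f((238,242),112);print(A,B)
for phi in(.45,.55):
    Rm,b,ax=knobR(phi);print(phi,A-11*ax-33*b,B-11*ax+33*b, "expected dir",66*b,A-B)
# predicted side projection of bar face centre
for G in([550,81.5,114],[555,81.5,114]):
    Rm,b,ax=knobR(.5); bt=np.cross(ax,b); print(proj(d["side"],np.array(G)-8*bt-6*ax))
Rm,b,ax=knobR(.52);go(robot.get_state(),np.array([552,81.5,114])+75*ax,Rm)
E
```

```text
[573.2  67.7 136. ] [516.5  92.8 112. ]
0.45 [550.37464474  81.1741452  113.47333651] [548.61524329  79.68834423 114.58759176] expected dir [ 54.94059856 -26.58580098  25.11425525] [ 56.7 -25.1  24. ]
0.55 [551.6939833   84.12264434 114.14163779] [547.29590473  76.73984509 113.91929047] expected dir [ 52.30192143 -32.48279925  23.77765268] [ 56.7 -25.1  24. ]
[[265.18916154 176.43424064]]
[[266.94409539 176.31352913]]
shift now-axes [-451.9 -354.1   30.8] shift final-axes [-450.8 -328.3  139.7] turn [-0.2   -0.389  0.094] | 9.2 2.4
```

carry_out:
  steps:
    - {"x":-40,"y":-30,"z":0}
    - {"x":-40,"y":-30,"z":0}
    - {"x":-40,"y":-30,"z":0}
    - {"x":-40,"y":-30,"z":0}
    - {"x":-40,"y":-30,"z":0}
    - {"x":-40,"y":-30,"z":0}
    - {"x":-40,"y":-30,"z":0}
    - {"x":-40,"y":-30,"z":0}
    - {"x":-40,"y":-30,"z":0}
    - {"x":-40,"y":-30,"z":0}

```text
validation failed for argument at $.st...
```

carry_out:
  steps:
    - {"x":-26,"y":-27,"z":15}
    - {"x":-26,"y":-27,"z":15}
    - {"wx":-0.07,"wy":-0.13,"wz":0.03}
    - {"wx":-0.07,"wy":-0.13,"wz":0.03}
    - {"wx":-0.06,"wy":-0.13,"wz":0.03}
    - {"fingers":-1}

```text
validation failed for argument at $.st...
```

Run:
```python
import pickle
from h import *
from bench import robot
st=robot.get_state();print(st["time"],st["joint_pos"],st["position"])
Rm,b,ax=knobR(.48);go(st,np.array([551,81,114])+75*ax,Rm)
w=robot.snapshot("wrist");pickle.dump(w,open("w1.pkl","wb"));cv2.imwrite("pics/w1.png",w["img"][:,:,::-1])
print(w["mtx"])
```

```text
0.15 [ 1.11531422e+00  3.08819389e-01  1.63490008e+00 -2.52368281e-05
  1.19971095e+00 -6.97119832e-02] [234.9069791  578.43329652 212.19914508]
shift now-axes [-451.2 -354.9   30.8] shift final-axes [-436.7 -346.9  139.3] turn [-0.193 -0.393  0.055] | 9.2 2.4
[[297.31863964   0.         257.09916009]
 [  0.         297.31863964 190.54004498]
 [  0.           0.           1.        ]]
```

View pics/w1.png

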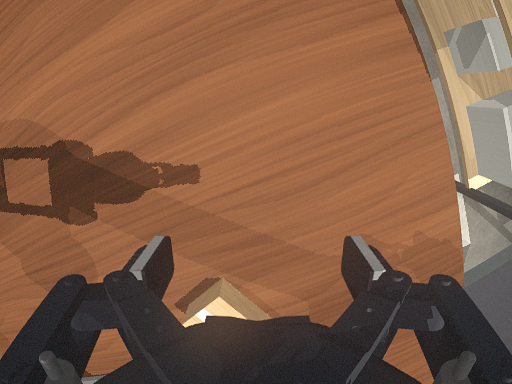

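The arm did not move: the rows were refused, apparently because every key is required. The wrist view shows only bench, with the open fingers at (155,265) and (365,265).

carry_out:
  steps:
    - {"x":-40,"y":-30,"z":0,"wx":0,"wy":0,"wz":0,"fingers":-1}
    - {"x":-40,"y":-30,"z":0,"wx":0,"wy":0,"wz":0,"fingers":-1}
    - {"x":-40,"y":-30,"z":0,"wx":0,"wy":0,"wz":0,"fingers":-1}
    - {"x":-40,"y":-30,"z":0,"wx":0,"wy":0,"wz":0,"fingers":-1}
    - {"x":-40,"y":-30,"z":0,"wx":0,"wy":0,"wz":0,"fingers":-1}
    - {"x":-40,"y":-30,"z":0,"wx":0,"wy":0,"wz":0,"fingers":-1}
    - {"x":-40,"y":-30,"z":0,"wx":0,"wy":0,"wz":0,"fingers":-1}
    - {"x":-40,"y":-30,"z":0,"wx":0,"wy":0,"wz":0,"fingers":-1}
    - {"x":-40,"y":-30,"z":0,"wx":0,"wy":0,"wz":0,"fingers":-1}
    - {"x":-40,"y":-30,"z":0,"wx":0,"wy":0,"wz":0,"fingers":-1}

```text
time: 1.45
position: [493.5, 149.1, 213.2]
ee_rot: [0.192, 0.981, 0.0, 0.0]
force: [0.9, 1.0, -0.8]
grip_width: 85.5
gripper_force: 0.0
```

carry_out:
  steps:
    - {"x":-26,"y":-27,"z":15,"wx":0,"wy":0,"wz":0,"fingers":-1}
    - {"x":-26,"y":-27,"z":15,"wx":0,"wy":0,"wz":0,"fingers":-1}
    - {"x":0,"y":0,"z":0,"wx":-0.065,"wy":-0.13,"wz":0.02,"fingers":-1}
    - {"x":0,"y":0,"z":0,"wx":-0.065,"wy":-0.13,"wz":0.02,"fingers":-1}
    - {"x":0,"y":0,"z":0,"wx":-0.065,"wy":-0.13,"wz":0.02,"fingers":-1}
    - {"x":0,"y":0,"z":0,"wx":0,"wy":0,"wz":0,"fingers":-1}
    - {"x":0,"y":0,"z":0,"wx":0,"wy":0,"wz":0,"fingers":-1}

```text
time: 2.33
position: [522.4, 81.1, 184.6]
ee_rot: [0.216, 0.952, 0.058, 0.209]
force: [0.9, -0.7, 1.0]
grip_width: 85.0
gripper_force: 0.0
```

Run:
```python
import pickle
from h import *
from bench import robot
st=robot.get_state();print(st["time"],st["joint_pos"],st["position"])
Rm,b,ax=knobR(.48);go(st,np.array([551,81,114])+75*ax,Rm)
w=robot.snapshot("wrist");pickle.dump(w,open("w1.pkl","wb"));cv2.imwrite("pics/w2.png",w["img"][:,:,::-1])
```

```text
2.325 [ 0.0805513  -0.09338282  2.21268402 -0.02527845  0.58534214 -1.02582919] [522.38667566  81.11276471 184.60880689]
shift now-axes [ 2.9 -2.9  1.1] shift final-axes [ 2.9 -2.9  1.1] turn [ 0.004 -0.001 -0.006] | 0.1 0.0
```

View pics/w2.png

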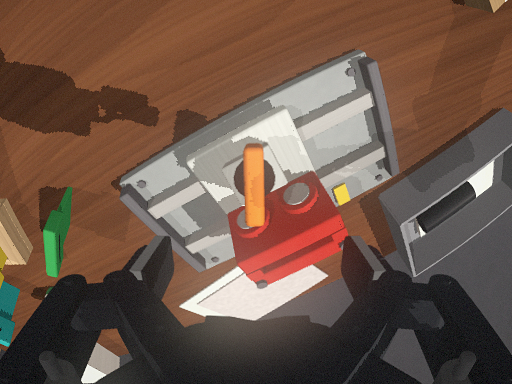

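The wrist view shows the orange bar upright from (254,146) to (256,226), lined up with the tool and centred between the fingers. The yellow mark is at (342,194).

```bash
cat >> h.py <<'E'
def wray(s,uv):
    uv=np.atleast_2d(np.float32(uv)); E=s["extrinsics"]; K=s["mtx"]
    p=(uv-K[:2,2])/K[0,0]; r=np.linalg.norm(p,axis=1,keepdims=True)
    d=np.c_[p/np.maximum(r,1e-9)*np.sin(r),np.cos(r)]
    return -E[:3,:3].T@E[:3,3], d@E[:3,:3]
def wplane(s,uv,p0,n):
    o,d=wray(s,uv); return o+d*(((p0-o)@n)/(d@n))[:,None]
E
python3 - <<'E'
import pickle
from h import *
from bench import robot
w=pickle.load(open("w1.pkl","rb"));st=robot.get_state()
m=mask(w["img"],(7,215,120),(18,255,255));roi=np.zeros_like(m);roi[130:235,235:275]=255
b=max(blobs(m&roi),key=lambda q:q[0]);print(b)
Rm,bx,ax=knobR(.48);Rc=R.from_quat(st["ee_rot"]).as_matrix()
G=np.array([551,81,114]);
P=wplane(w,cv2.boxPoints(b[2]),G+11*ax,ax);print(P.round(1).tolist(),((P-st["position"])@Rc).round(1).tolist())
print("centre->grip",P.mean(0)-11*ax)
print("mark",wplane(w,[[342,194]],np.array([0,0,20.]),np.array([0,0,1.])))
E
```

```text
Traceback (most recent call last):
ValueError: max() iterable argument is empty
```

Run:
```python
import pickle
from h import *
from bench import robot
w=pickle.load(open("w1.pkl","rb"));st=robot.get_state()
m=mask(w["img"],(7,160,200),(20,255,255));roi=np.zeros_like(m);roi[130:235,235:275]=255
b=max(blobs(m&roi),key=lambda q:q[0]);print(b)
Rm,bx,ax=knobR(.48);Rc=R.from_quat(st["ee_rot"]).as_matrix()
G=np.array([551,81,114]);
P=wplane(w,cv2.boxPoints(b[2]),G+11*ax,ax);print(((P-st["position"])@Rc).round(1).tolist())
print("centre->grip",P.mean(0)-11*ax)
print("mark",wplane(w,[[342,194]],np.array([0,0,20.]),np.array([0,0,1.])))
```

```text
(1402, array([254.3, 187.1]), ((254.3589324951172, 186.92059326171875), (78.10875701904297, 18.770536422729492), 88.40885925292969))
[[38.7, -9.1, 65.2], [39.0, 5.3, 65.2], [-25.3, 7.5, 65.2], [-25.7, -8.0, 65.2]]
centre->grip [549.64001131  84.60294357 113.43186354]
mark [[704.13741331 174.17241685  20.        ]]
```

carry_out:
  steps:
    - {"x":7,"y":-1,"z":0,"wx":0,"wy":0,"wz":-0.02,"fingers":-1}
    - {"x":0,"y":0,"z":30,"wx":0,"wy":0,"wz":0,"fingers":-1}
    - {"x":0,"y":0,"z":25,"wx":0,"wy":0,"wz":0,"fingers":-1}
    - {"x":0,"y":0,"z":15,"wx":0,"wy":0,"wz":0,"fingers":-1}
    - {"x":0,"y":0,"z":10,"wx":0,"wy":0,"wz":0,"fingers":-1}
    - {"x":0,"y":0,"z":0,"wx":0,"wy":0,"wz":0,"fingers":1}
    - {"x":0,"y":0,"z":0,"wx":0,"wy":0,"wz":0,"fingers":1}
    - {"x":0,"y":0,"z":0,"wx":0,"wy":0,"wz":0,"fingers":1}
    - {"x":0,"y":0,"z":0,"wx":0,"wy":0,"wz":0,"fingers":1}
    - {"x":0,"y":0,"z":0,"wx":0,"wy":0,"wz":0,"fingers":1}

```text
time: 3.62
position: [548.5, 84.8, 108.3]
ee_rot: [0.207, 0.954, 0.056, 0.209]
force: [-0.2, 0.1, 0.4]
grip_width: -0.1
gripper_force: 0.0
```

Run:
```python
import pickle
from h import *
from bench import robot
print(robot.get_state())
w=robot.snapshot("wrist");s=robot.snapshot("side")
pickle.dump((w,s),open("w3.pkl","wb"))
c=cv2.resize(s["img"][130:230,210:340],(520,400),interpolation=cv2.INTER_CUBIC)
a=w["img"][80:280,150:350]; a=cv2.resize(a,(280,280))
o=np.zeros((400,800,3),np.uint8);o[:,:520]=c;o[:280,520:]=a
cv2.imwrite("pics/w3.png",o[:,:,::-1])
```

```text
{'time': 3.625, 'joint_pos': array([ 0.08432116,  0.09887419,  2.21115384, -0.0404982 ,  0.39548873,
       -1.02584396]), 'joint_vel': array([ 0.00111487,  0.0032687 ,  0.00188148,  0.00135601,  0.0001657 ,
       -0.00018747]), 'tau': array([ 2.88860574e-03, -2.73823947e+01, -2.28772938e+01, -4.66408033e-02,
       -1.70547400e+00, -2.07991470e-04]), 'position': array([548.52744348,  84.76727033, 108.25251925]), 'ee_rot': array([0.20671634, 0.95412772, 0.05584392, 0.20926088]), 'force': array([-0.15804289,  0.05175515,  0.42229878]), 'moment': array([0.00355332, 0.22629858, 0.04475926]), 'gripper_force': 0.0, 'grip_width': -0.11910846202661562}
```

View pics/w3.png

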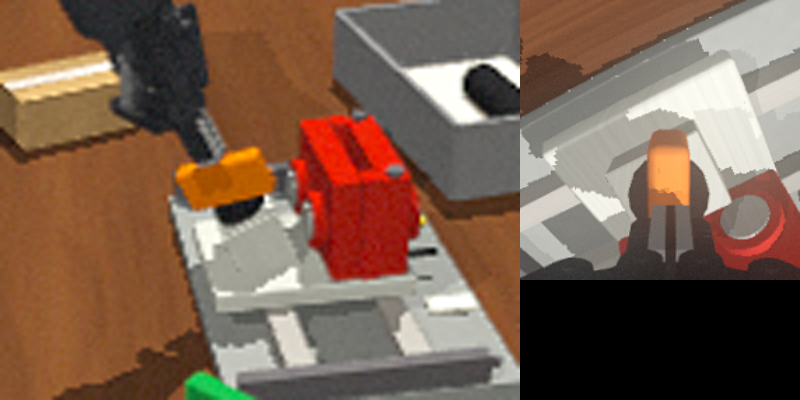

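The fingers closed to 0 mm with the bar still upright beyond the tips at (672,205) of the crop. They have missed it, so I am checking the depth.

Run:
```python
import pickle
from h import *
from bench import robot
w,s=pickle.load(open("w3.pkl","rb"));w1=pickle.load(open("w1.pkl","rb"));st=robot.get_state()
Rc=R.from_quat(st["ee_rot"]).as_matrix()
for W,p in((w1,np.array([522.4,81.1,184.6])),(w,st["position"])):
    E=W["extrinsics"];o=-E[:3,:3].T@E[:3,3];print("cam in tool",(o-p)@Rc,"cam axis in tool",E[2,:3]@Rc)
E=w["extrinsics"]
for n,P in(("tip",[0,0,11]),("tcp",[0,0,0])):
    q=E[:3,:3]@(st["position"]+Rc@np.array(P))+E[:3,3]
    th=np.arctan2(np.hypot(*q[:2]),q[2]);print(n,w["mtx"][:2,2]+297.3*th*q[:2]/np.hypot(*q[:2]),q, proj(s,st["position"]+Rc@np.array(P)))
m=mask(w["img"],(7,130,150),(20,255,255));roi=np.zeros_like(m);roi[150:250,230:285]=255
b=max(blobs(m&roi),key=lambda q:q[0]);print(b)
m=mask(s["img"],(7,180,150),(18,255,255))
for b in blobs(m):
  if abs(b[1][0]-266)<15: print("side",b)
print(robot.nose_length)
```

```text
cam in tool [  67.91876044    2.6246116  -161.80355943] cam axis in tool [-0.27183326 -0.00385815  0.96233663]
cam in tool [  67.7251783     1.40132336 -161.94440286] cam axis in tool [-0.27128193  0.00105712  0.96249935]
tip [254.53601795 219.82929672] [ -1.59870861  18.26858458 184.83001085] [[266.09661925 177.50840426]]
tcp [254.40330614 226.62306295] [ -1.58784236  21.25268866 174.24251801] [[264.43748056 174.52122613]]
(1290, array([255.6, 205. ]), ((256.0, 207.5), (53.0, 30.0), 90.0))
side (239, array([266.1, 174.5]), ((265.88238525390625, 174.02943420410156), (12.126781463623047, 23.525957107543945), 75.96376037597656))
11.0
```

Run:
```python
import pickle
from h import *
from bench import robot
d=pickle.load(open("s0.pkl","rb"));s=d["side"]
for z in(250,240,230,220,212,201): print("side start",z,proj(s,[234.9,578.4,z]).round(1))
g=cv2.cvtColor(s["img"],cv2.COLOR_RGB2GRAY);print("col160",g[80:110,160],"\ncol153..170 row min tip");print((g[85:105,150:180]<45).astype(int).tolist() and ["".join(".#"[int(v)] for v in r) for r in (g[75:105,145:185]<60)])
w=d["wrist"];E=w["extrinsics"];st0=np.array([234.9,578.43,212.2]);Rc=R.from_quat([.19169,.98146,-.0009,-.0002]).as_matrix()
for P in([11,43,-2],[-11,43,-2],[11,43,-30],[-11,43,-30],[11,43,-40]):
    q=E[:3,:3]@(st0+Rc@np.array(P,float))+E[:3,3];th=np.arctan2(np.hypot(*q[:2]),q[2]);print(P,(w["mtx"][:2,2]+297.3*th*q[:2]/np.hypot(*q[:2])).round(1))
w=pickle.load(open("w3.pkl","rb"))[0]
print(w["img"][200:290:6,258].tolist());print(w["img"][236,225:290:4].tolist())
```

```text
side start 250 [[166.4  90.1]]
side start 240 [[166.8  92.8]]
side start 230 [[167.1  95.4]]
side start 220 [[167.5  98. ]]
side start 212 [[167.8 100.1]]
side start 201 [[168.3 103. ]]
col160 [ 73  23  33  37  27  20  27  31  27  42  43  45  33  51 135 113  78  74
  82  81  82  83  84  84  81  80  83  80  85  80] 
col153..170 row min tip
['........#########################.......', '........#############...#######.........', '........##..########....#######.........', '........##..########.....######.........', '........##..##..###.......####..........', '........##.####.##.......#####..........', '.......###########.......#####..........', '.......###########.......#####..........', '........##########.......#####..........', '...........######........#####..........', '............####.........#####..........', '............####.........######.........', '............####..........####..........', '.............###..........####..........', '.............####.........#####.........', '.............####.......................', '.............####.......................', '.........
[... 485 characters left out ...]
..............................', '........................................']
[11, 43, -2] [329.  210.7]
[-11, 43, -2] [326.  244.6]
[11, 43, -30] [341.6 229.5]
[-11, 43, -30] [337.  267.7]
[11, 43, -40] [347.1 237.8]
[[255, 177, 91], [255, 176, 93], [255, 175, 90], [172, 104, 69], [174, 104, 65], [86, 62, 56], [87, 63, 54], [80, 62, 56], [69, 54, 47], [61, 48, 42], [66, 54, 49], [64, 51, 51], [52, 42, 44], [50, 45, 45], [44, 41, 43]]
[[171, 169, 159], [185, 182, 172], [115, 109, 103], [82, 67, 62], [81, 64, 61], [113, 105, 100], [116, 109, 101], [112, 99, 90], [85, 65, 55], [109, 95, 88], [115, 105, 99], [118, 104, 99], [84, 61, 56], [83, 65, 57], [121, 69, 63], [146, 65, 56], [130, 67, 58]]
```

The start views show the real fingertips about 30 mm farther back along the tool than stated. The fingers therefore closed just above the bar. I will open, advance 30 mm and grip.

carry_out:
  steps:
    - {"x":0,"y":0,"z":0,"wx":0,"wy":0,"wz":0,"fingers":-1}
    - {"x":0,"y":0,"z":0,"wx":0,"wy":0,"wz":0,"fingers":-1}
    - {"x":0,"y":0,"z":0,"wx":0,"wy":0,"wz":0,"fingers":-1}
    - {"x":0,"y":0,"z":0,"wx":0,"wy":0,"wz":0,"fingers":-1}
    - {"x":0,"y":0,"z":10,"wx":0,"wy":0,"wz":0,"fingers":-1}
    - {"x":0,"y":0,"z":10,"wx":0,"wy":0,"wz":0,"fingers":-1}
    - {"x":0,"y":0,"z":10,"wx":0,"wy":0,"wz":0,"fingers":-1}

```text
time: 4.6
position: [561.1, 85.3, 79.6]
ee_rot: [0.207, 0.954, 0.056, 0.209]
force: [0.2, 0.3, 1.0]
grip_width: 85.0
gripper_force: 0.0
```

carry_out:
  steps:
    - {"x":0,"y":0,"z":0,"wx":0,"wy":0,"wz":0,"fingers":1}
    - {"x":0,"y":0,"z":0,"wx":0,"wy":0,"wz":0,"fingers":1}
    - {"x":0,"y":0,"z":0,"wx":0,"wy":0,"wz":0,"fingers":1}
    - {"x":0,"y":0,"z":0,"wx":0,"wy":0,"wz":0,"fingers":1}
    - {"x":0,"y":0,"z":0,"wx":0,"wy":0,"wz":0,"fingers":1}

```text
time: 5.22
position: [560.8, 84.8, 81.1]
ee_rot: [0.207, 0.954, 0.055, 0.209]
force: [-2.5, -5.2, 3.9]
grip_width: 15.1
gripper_force: 58.4
```

carry_out:
  steps:
    - {"x":0,"y":0,"z":0,"wx":0,"wy":0,"wz":-0.15,"fingers":1}
    - {"x":0,"y":0,"z":0,"wx":0,"wy":0,"wz":-0.15,"fingers":1}
    - {"x":0,"y":0,"z":0,"wx":0,"wy":0,"wz":-0.15,"fingers":1}
    - {"x":0,"y":0,"z":0,"wx":0,"wy":0,"wz":-0.15,"fingers":1}
    - {"x":0,"y":0,"z":0,"wx":0,"wy":0,"wz":-0.15,"fingers":1}
    - {"x":0,"y":0,"z":0,"wx":0,"wy":0,"wz":-0.13,"fingers":1}
    - {"x":0,"y":0,"z":0,"wx":0,"wy":0,"wz":0,"fingers":1}

```text
time: 6.1
position: [560.8, 85.1, 81.0]
ee_rot: [-0.219, 0.951, -0.039, 0.213]
force: [-4.7, -2.9, 6.0]
grip_width: 15.0
gripper_force: 58.9
```

Run:
```python
from h import *
from bench import robot
st=robot.get_state();print(st["force"],st["moment"],st["joint_pos"])
Rc=R.from_quat(st["ee_rot"]).as_matrix()
Rm,b,ax=knobR(0)
x=-Rc[:,0];print("phi",np.arctan2(x@np.cross(b,ax)*1,x@b), "toolz.ax",Rc[:,2]@ax)
yb=np.array([-np.sin(YAW),np.cos(YAW),0]);print("82mm along +y in tool",(82*yb)@Rc)
```

```text
[-4.71381909 -2.87636366  6.04152389] [-0.46992991  0.50476474  0.02155196] [ 0.08292035  0.17632723  2.19603758 -0.04717288  0.33409966 -1.89959515]
phi -0.41318412195092374 toolz.ax -0.9999951162609083
82mm along +y in tool [-32.92524911  75.09903168   0.25181627]
```

carry_out:
  steps:
    - {"x":-3.3,"y":7.5,"z":0,"wx":0,"wy":0,"wz":0,"fingers":1}
    - {"x":-3.3,"y":7.5,"z":0,"wx":0,"wy":0,"wz":0,"fingers":1}
    - {"x":-3.3,"y":7.5,"z":0,"wx":0,"wy":0,"wz":0,"fingers":1}
    - {"x":-3.3,"y":7.5,"z":0,"wx":0,"wy":0,"wz":0,"fingers":1}
    - {"x":-3.3,"y":7.5,"z":0,"wx":0,"wy":0,"wz":0,"fingers":1}
    - {"x":-3.3,"y":7.5,"z":0,"wx":0,"wy":0,"wz":0,"fingers":1}
    - {"x":-3.3,"y":7.5,"z":0,"wx":0,"wy":0,"wz":0,"fingers":1}
    - {"x":-3.3,"y":7.5,"z":0,"wx":0,"wy":0,"wz":0,"fingers":1}
    - {"x":-3.3,"y":7.5,"z":0,"wx":0,"wy":0,"wz":0,"fingers":1}
    - {"x":0,"y":0,"z":0,"wx":0,"wy":0,"wz":0,"fingers":1}

```text
time: 7.35
position: [557.6, 160.0, 81.0]
ee_rot: [-0.219, 0.951, -0.038, 0.213]
force: [-4.6, 2.0, 5.4]
grip_width: 15.0
gripper_force: 59.4
```

Run:
```python
import pickle
from h import *
from bench import robot
st=robot.get_state();print(st["position"],st["force"])
t=robot.snapshot("top");w=robot.snapshot("wrist");s=robot.snapshot("side");pickle.dump((t,w,s),open("s2.pkl","wb"))
a=cv2.resize(t["img"][120:200,170:270],(500,400),interpolation=cv2.INTER_CUBIC)
o=np.zeros((600,800,3),np.uint8);o[:400,:500]=a;o[:300,500:]=cv2.resize(w["img"],(400,300))[:,50:350];
o[300:600,500:800]=cv2.resize(s["img"][140:210,255:325],(300,300),interpolation=cv2.INTER_CUBIC)
cv2.imwrite("pics/s2.png",o[:,:,::-1])
```

```text
[557.60148171 159.98175318  81.02865927] [-4.61694834  1.96402684  5.36261689]
```

View pics/s2.png

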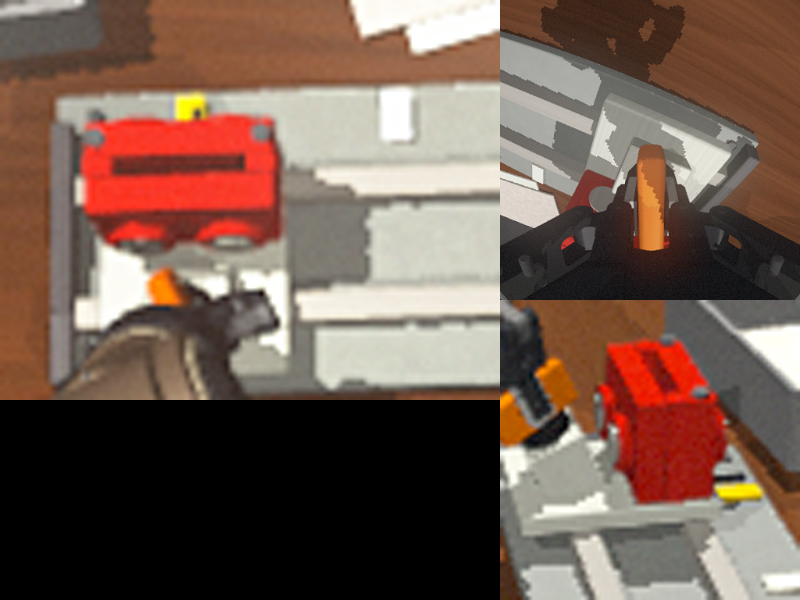

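In the top crop, the pointer at (197,112) is on the right part of the yellow plate (177–206, centre 191). With parallax and the first estimate, about 6.5 mm remains, so I will slide that far and tighten by 0.93 rad.

carry_out:
  steps:
    - {"x":-2.6,"y":6,"z":0,"wx":0,"wy":0,"wz":0,"fingers":1}
    - {"x":0,"y":0,"z":0,"wx":0,"wy":0,"wz":0,"fingers":1}
    - {"x":0,"y":0,"z":0,"wx":0,"wy":0,"wz":0.15,"fingers":1}
    - {"x":0,"y":0,"z":0,"wx":0,"wy":0,"wz":0.15,"fingers":1}
    - {"x":0,"y":0,"z":0,"wx":0,"wy":0,"wz":0.15,"fingers":1}
    - {"x":0,"y":0,"z":0,"wx":0,"wy":0,"wz":0.15,"fingers":1}
    - {"x":0,"y":0,"z":0,"wx":0,"wy":0,"wz":0.15,"fingers":1}
    - {"x":0,"y":0,"z":0,"wx":0,"wy":0,"wz":0.16,"fingers":1}
    - {"x":0,"y":0,"z":0,"wx":0,"wy":0,"wz":0.03,"fingers":1}
    - {"x":0,"y":0,"z":0,"wx":0,"wy":0,"wz":0,"fingers":1}

```text
time: 8.75
position: [557.5, 167.3, 81.1]
ee_rot: [0.236, 0.947, 0.063, 0.207]
force: [-4.9, 5.7, 4.5]
grip_width: 15.3
gripper_force: 59.7
```

Run:
```python
import pickle
from h import *
from bench import robot
st=robot.get_state();print(st["position"],st["force"],st["moment"])
t=robot.snapshot("top");pickle.dump(t,open("s3.pkl","wb"))
Rc=R.from_quat(st["ee_rot"]).as_matrix();Rm,b,ax=knobR(0);x=-Rc[:,0];print("phi",np.arctan2(x@np.cross(b,ax),x@b))
im=t["img"]
m=mask(im,(22,120,100),(36,255,255));roi=np.zeros_like(m);roi[130:150,195:225]=255
for q in blobs(m&roi,5):print("mark",q)
hsv=cv2.cvtColor(im,cv2.COLOR_RGB2GRAY);print(hsv[138:147,202:216])
m=mask(im,(0,0,0),(180,255,75)); roi[:]=0; roi[140:160,185:225]=255
for q in blobs(m&roi,8): print("gap",q)
```

```text
[557.4786613  167.26078571  81.13315207] [-4.87230161  5.71920645  4.52976235] [0.79601422 0.69154315 0.46370504]
phi 0.5282385260320651
mark (27, array([207.6, 140.8]), ((207.5, 140.5), (5.0, 5.0), 90.0))
[[139 134 136 144 144 148 158 167 153 140 139 147 146 154]
 [194 195 191 226 231 231 233 234 219 193 187 204 215 214]
 [188 184 184 231 224 222 224 226 212 166 175 196 207 212]
 [186 184 183 233 209 179 219 226 215 126 162 189 197 209]
 [187 185 184 235 190  59 216 226 205 131 158 180 174 186]
 [175 175 173 226 175  80 198 206 159 117 119 136 126 123]
 [139 139 136 138 115 106 104 105 110 110 121 128 120 112]
 [110 115 112 115 115 113 112 114 111 112 117 114 117 113]
 [112 113 115 116 113 115 115 116 116 112 115 115 117 118]]
```

Pointer over the mark to within about 1 mm, knob at +0.53. Release and back off along the knob axis.

carry_out:
  steps:
    - {"x":0,"y":0,"z":0,"wx":0,"wy":0,"wz":0,"fingers":-1}
    - {"x":0,"y":0,"z":0,"wx":0,"wy":0,"wz":0,"fingers":-1}
    - {"x":0,"y":0,"z":0,"wx":0,"wy":0,"wz":0,"fingers":-1}
    - {"x":0,"y":0,"z":0,"wx":0,"wy":0,"wz":0,"fingers":-1}
    - {"x":0,"y":0,"z":-20,"wx":0,"wy":0,"wz":0,"fingers":-1}
    - {"x":0,"y":0,"z":-35,"wx":0,"wy":0,"wz":0,"fingers":-1}
    - {"x":0,"y":0,"z":-45,"wx":0,"wy":0,"wz":0,"fingers":-1}
    - {"x":0,"y":0,"z":0,"wx":0,"wy":0,"wz":0,"fingers":-1}

```text
time: 9.8
position: [517.7, 164.4, 175.8]
ee_rot: [0.235, 0.947, 0.064, 0.211]
force: [1.0, 0.8, -0.3]
grip_width: 85.3
gripper_force: 0.0
```

Run:
```python
import pickle
from h import *
from bench import robot
st=robot.get_state();print(st["position"],st["force"])
w=robot.snapshot("wrist");pickle.dump(w,open("w4.pkl","wb"))
m=mask(w["img"],(7,160,200),(20,255,255));roi=np.zeros_like(m);roi[130:245,220:290]=255
for b in blobs(m&roi,100):print("bar",b)
go(st,[495,-295.5,150],downR(2.68))
```

```text
[517.74978709 164.3530532  175.84915168] [ 0.95478596  0.84622811 -0.27172563]
bar (1363, array([256.1, 197.3]), ((255.5, 195.0), (78.0, 19.0), 90.0))
shift now-axes [-189.4 -420.4    3.4] shift final-axes [-184.4 -421.9   25.8] turn [ 0.223  0.384 -0.025] | 7.4 2.4
```

carry_out:
  steps:
    - {"x":0,"y":0,"z":0,"wx":0.074,"wy":0.128,"wz":-0.008,"fingers":-1}
    - {"x":0,"y":0,"z":0,"wx":0.074,"wy":0.128,"wz":-0.008,"fingers":-1}
    - {"x":0,"y":0,"z":0,"wx":0.074,"wy":0.128,"wz":-0.008,"fingers":-1}
    - {"x":-20,"y":-45,"z":0,"wx":0,"wy":0,"wz":0,"fingers":-1}
    - {"x":-20,"y":-45,"z":0,"wx":0,"wy":0,"wz":0,"fingers":-1}
    - {"x":-20,"y":-45,"z":0,"wx":0,"wy":0,"wz":0,"fingers":-1}
    - {"x":-20,"y":-45,"z":0,"wx":0,"wy":0,"wz":0,"fingers":-1}
    - {"x":-20,"y":-45,"z":0,"wx":0,"wy":0,"wz":0,"fingers":-1}
    - {"x":-20,"y":-45,"z":0,"wx":0,"wy":0,"wz":0,"fingers":-1}
    - {"x":-20,"y":-45,"z":0,"wx":0,"wy":0,"wz":0,"fingers":-1}

```text
time: 11.1
position: [499.4, -182.4, 170.0]
ee_rot: [0.23, 0.973, -0.001, -0.005]
force: [0.1, 0.1, 0.2]
grip_width: 85.4
gripper_force: 0.0
```

carry_out:
  steps:
    - {"x":-22,"y":-53,"z":13,"wx":0,"wy":0,"wz":0,"fingers":-1}
    - {"x":-22,"y":-54,"z":13,"wx":0,"wy":0,"wz":0,"fingers":-1}
    - {"x":0,"y":0,"z":0,"wx":0,"wy":0,"wz":0,"fingers":-1}
    - {"x":0,"y":0,"z":0,"wx":0,"wy":0,"wz":0,"fingers":-1}

```text
time: 11.6
position: [490.8, -295.7, 144.4]
ee_rot: [0.23, 0.973, -0.001, -0.005]
force: [0.1, 1.0, 1.1]
grip_width: 85.3
gripper_force: 0.0
```

Run:
```python
import pickle
from h import *
from bench import robot
st=robot.get_state();print(st["position"],st["joint_pos"])
w=robot.snapshot("wrist");pickle.dump(w,open("w5.pkl","wb"));cv2.imwrite("pics/w5.png",w["img"][:,:,::-1])
Rc=R.from_quat(st["ee_rot"]).as_matrix()
for b in blobs(mask(w["img"],(22,120,120),(34,255,255)),100):
    P=wplane(w,cv2.boxPoints(b[2]),np.array([0,0,102.]),np.array([0,0,1.]));print(b,((P-st["position"])@Rc).round(1).tolist(),P.mean(0))
```

```text
[ 490.81434823 -295.70634732  144.40752519] [-0.61530575  0.29014793  1.80750796 -0.00573303  1.0530577  -1.71929985]
(4808, array([188. ,  42.8]), ((187.96075439453125, 42.0836181640625), (56.960105895996094, 91.31143188476562), 6.709837436676025)) [[88.6, -71.5, 43.5], [157.7, -65.2, 44.2], [148.1, -23.6, 43.9], [81.5, -30.5, 43.3]] [ 362.66951537 -285.05754299  102.        ]
(2359, array([259.4, 204. ]), ((259.5, 204.5), (111.0, 21.0), 90.0)) [[40.5, -4.4, 42.8], [40.6, 10.2, 42.8], [-45.4, 11.3, 41.9], [-45.4, -5.1, 42.0]] [ 493.88409102 -294.06127403  102.        ]
```

View pics/w5.png

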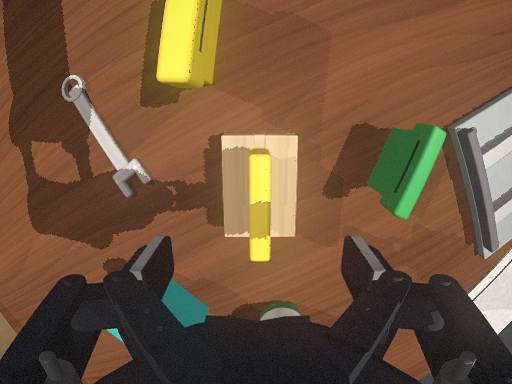

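The wrist view shows the spacer's grip upright from (259,150) to (260,261), about 86 x 15.5 mm, so it is the right one. It sits nearly centred between the fingers over the rest.

carry_out:
  steps:
    - {"x":-2.4,"y":1.5,"z":0,"wx":-0.004,"wy":-0.009,"wz":0,"fingers":-1}
    - {"x":0,"y":0,"z":30,"wx":0,"wy":0,"wz":0,"fingers":-1}
    - {"x":0,"y":0,"z":30,"wx":0,"wy":0,"wz":0,"fingers":-1}
    - {"x":0,"y":0,"z":20,"wx":0,"wy":0,"wz":0,"fingers":-1}
    - {"x":0,"y":0,"z":11,"wx":0,"wy":0,"wz":0,"fingers":-1}
    - {"x":0,"y":0,"z":0,"wx":0,"wy":0,"wz":0,"fingers":1}
    - {"x":0,"y":0,"z":0,"wx":0,"wy":0,"wz":0,"fingers":1}
    - {"x":0,"y":0,"z":0,"wx":0,"wy":0,"wz":0,"fingers":1}
    - {"x":0,"y":0,"z":0,"wx":0,"wy":0,"wz":0,"fingers":1}
    - {"x":0,"y":0,"z":0,"wx":0,"wy":0,"wz":0,"fingers":1}

```text
time: 12.9
position: [495.7, -296.7, 56.4]
ee_rot: [0.229, 0.973, -0.001, 0.002]
force: [0.2, 0.5, 3.6]
grip_width: 14.8
gripper_force: 59.3
```

carry_out:
  steps:
    - {"x":0,"y":0,"z":-15,"wx":0,"wy":0,"wz":0,"fingers":1}
    - {"x":0,"y":0,"z":-25,"wx":0,"wy":0,"wz":0,"fingers":1}
    - {"x":0,"y":0,"z":-35,"wx":0,"wy":0,"wz":0,"fingers":1}
    - {"x":0,"y":0,"z":-40,"wx":0,"wy":0,"wz":0,"fingers":1}
    - {"x":0,"y":0,"z":-35,"wx":0,"wy":0,"wz":0,"fingers":1}
    - {"x":0,"y":0,"z":0,"wx":0,"wy":0,"wz":0,"fingers":1}
    - {"x":0,"y":0,"z":0,"wx":0,"wy":0,"wz":0,"fingers":1}

```text
time: 13.78
position: [493.6, -295.3, 204.4]
ee_rot: [0.229, 0.973, -0.0, 0.0]
force: [0.6, 0.7, -1.8]
grip_width: 15.5
gripper_force: 58.7
```

Run:
```python
import pickle
from h import *
from bench import robot
st=robot.get_state();print(st["position"],st["force"],st["grip_width"])
t=robot.snapshot("top");pickle.dump(t,open("s4.pkl","wb"));im=t["img"]
big=cv2.resize(im[135:180,180:235],None,fx=8,fy=8,interpolation=cv2.INTER_CUBIC)
hsv=cv2.cvtColor(big,cv2.COLOR_RGB2HSV)
m=((hsv[:,:,2]<130)).astype(np.uint8)*255
for b in blobs(m,1500):
    px=(cv2.boxPoints(b[2])+.5)/8-.5+[180,135];P=onz(t,px,126);print(b[0],(b[1]/8+[180,135]).round(1),P[:,:2].round(1).tolist(),P.mean(0).round(1))
w=robot.snapshot("wrist");pickle.dump(w,open("w6.pkl","wb"))
Rc=R.from_quat(st["ee_rot"]).as_matrix()
for b in blobs(mask(w["img"],(22,120,120),(34,255,255)),100): print(b)
go(st,[639,167,206],downR(np.pi/2+.039))
```

```text
[ 493.58508374 -295.25163938  204.38248722] [ 0.62858823  0.69878407 -1.77814267] 15.531531121059533
5075 [200.5 136.7] [[693.3, 240.9], [697.0, 120.2], [686.7, 119.7], [683.0, 240.2]] [690.  180.2 126. ]
15445 [197.1 163.6] [[662.5, 236.4], [674.1, 111.5], [568.1, 100.6], [557.0, 223.0]] [615.4 167.9 126. ]
5280 [203.4 152.8] [[643.0, 207.4], [646.8, 130.6], [636.3, 129.9], [632.5, 206.5]] [639.7 168.6 126. ]
5333 [229.2 168.1] [[620.0, 106.6], [620.2, 76.7], [558.4, 75.4], [558.1, 105.1]] [589.2  91.  126. ]
(3460, array([201.2,  43.7]), ((201.37884521484375, 43.216793060302734), (40.997222900390625, 90.59125518798828), 6.581944942474365))
(5504, array([257.2, 238. ]), ((257.0, 238.5), (163.0, 38.0), 90.0))
shift now-axes [ 76.1 478.6  -1.8] shift final-axes [456.2 163.3  -1.6] turn [0.000e+00 1.000e-03 1.069e+00] | 7.8 5.7
```

carry_out:
  steps:
    - {"x":8,"y":53,"z":0,"wx":0,"wy":0,"wz":0,"fingers":1}
    - {"x":8,"y":53,"z":0,"wx":0,"wy":0,"wz":0,"fingers":1}
    - {"x":8,"y":53,"z":0,"wx":0,"wy":0,"wz":0,"fingers":1}
    - {"x":8,"y":53,"z":0,"wx":0,"wy":0,"wz":0,"fingers":1}
    - {"x":8,"y":53,"z":0,"wx":0,"wy":0,"wz":0,"fingers":1}
    - {"x":8,"y":53,"z":0,"wx":0,"wy":0,"wz":0,"fingers":1}
    - {"x":8,"y":53,"z":0,"wx":0,"wy":0,"wz":0,"fingers":1}
    - {"x":8,"y":53,"z":0,"wx":0,"wy":0,"wz":0,"fingers":1}
    - {"x":12,"y":54,"z":0,"wx":0,"wy":0,"wz":0,"fingers":1}

```text
time: 15.0
position: [639.1, 167.1, 202.4]
ee_rot: [0.229, 0.973, -0.001, -0.0]
force: [0.1, -0.9, -2.3]
grip_width: 15.1
gripper_force: 58.9
```

carry_out:
  steps:
    - {"x":0,"y":0,"z":0,"wx":0,"wy":0,"wz":0.17,"fingers":1}
    - {"x":0,"y":0,"z":0,"wx":0,"wy":0,"wz":0.17,"fingers":1}
    - {"x":0,"y":0,"z":0,"wx":0,"wy":0,"wz":0.17,"fingers":1}
    - {"x":0,"y":0,"z":0,"wx":0,"wy":0,"wz":0.17,"fingers":1}
    - {"x":0,"y":0,"z":0,"wx":0,"wy":0,"wz":0.17,"fingers":1}
    - {"x":0,"y":0,"z":0,"wx":0,"wy":0,"wz":0.17,"fingers":1}
    - {"x":0,"y":0,"z":0,"wx":0,"wy":0,"wz":0.047,"fingers":1}
    - {"x":0,"y":0,"z":0,"wx":0,"wy":0,"wz":0,"fingers":1}
    - {"x":0,"y":0,"z":0,"wx":0,"wy":0,"wz":0,"fingers":1}

```text
time: 16.12
position: [639.1, 165.7, 203.5]
ee_rot: [0.692, 0.722, -0.001, 0.001]
force: [0.1, 0.6, -1.4]
grip_width: 15.4
gripper_force: 59.1
```

Run:
```python
import pickle
from h import *
from bench import robot
st=robot.get_state();print(st["position"],st["force"],st["grip_width"],st["joint_pos"])
w=robot.snapshot("wrist");s=robot.snapshot("side");pickle.dump((w,s),open("w7.pkl","wb"))
Rc=R.from_quat(st["ee_rot"]).as_matrix()
for b in blobs(mask(w["img"],(22,120,120),(34,255,255)),100):
    P=wplane(w,cv2.boxPoints(b[2]),st["position"]+[0,0,45.6],np.array([0,0,1.]));print(b,((P-st["position"])@Rc).round(1).tolist())
go(st,[640,168,206],downR(np.pi/2+.041))
o=np.zeros((600,800,3),np.uint8)
o[:,:440]=cv2.resize(s["img"][120:240,255:343],(440,600),interpolation=cv2.INTER_CUBIC)
o[:,440:]=cv2.resize(w["img"][130:380,180:330],(360,600))
cv2.imwrite("pics/w7.png",o[:,:,::-1])
```

```text
[639.0945789  165.70361325 203.51467683] [ 0.06542693  0.56684587 -1.3770382 ] 15.381133289177962 [ 0.18885602  0.3835993   1.55271486 -0.00230883  1.20562466  0.14770926]
(5415, array([257.1, 238.2]), ((257.0, 238.5), (163.0, 36.0), 90.0)) [[50.5, -6.4, -45.7], [50.5, 7.9, -45.7], [-30.9, 9.8, -45.5], [-30.9, -8.2, -45.5]]
(302, array([313.1, 163.6]), ((310.5, 164.5), (15.0, 27.0), 90.0)) [[50.5, 16.7, -45.7], [50.7, 27.8, -45.7], [44.5, 28.1, -45.7], [44.4, 16.9, -45.7]]
shift now-axes [ 2.3  1.  -2.5] shift final-axes [ 2.3  1.  -2.5] turn [-0.     0.002  0.001] | 0.1 0.0
```

View pics/w7.png

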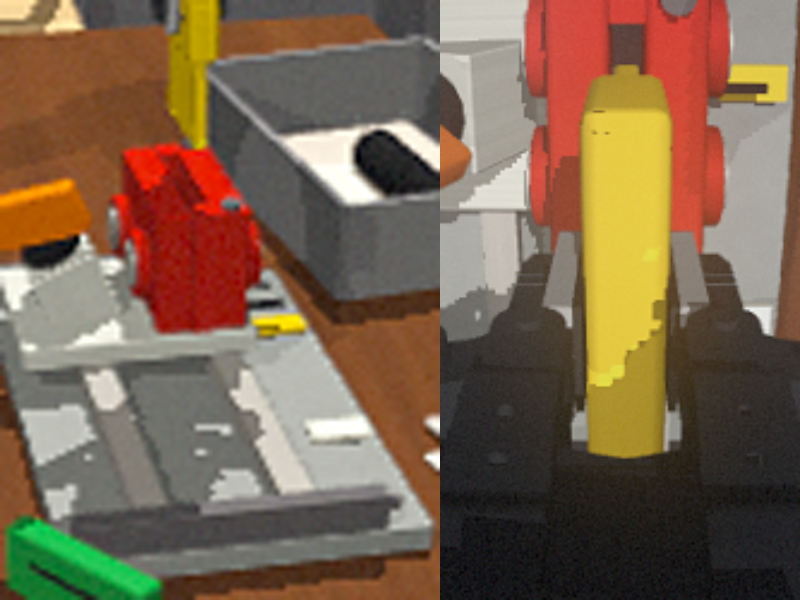

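The wrist crop shows the blade's lower end at (627,70) over the dark gap, which spans 612–648 with its centre at 629. That is about 1.2 mm off in tool y. The side view shows the spacer upright above the calliper.

carry_out:
  steps:
    - {"x":2.3,"y":1.2,"z":0,"wx":0,"wy":0,"wz":0,"fingers":1}
    - {"x":0,"y":0,"z":12,"wx":0,"wy":0,"wz":0,"fingers":1}
    - {"x":0,"y":0,"z":10,"wx":0,"wy":0,"wz":0,"fingers":1}
    - {"x":0,"y":0,"z":6,"wx":0,"wy":0,"wz":0,"fingers":1}
    - {"x":0,"y":0,"z":5,"wx":0,"wy":0,"wz":0,"fingers":1}
    - {"x":0,"y":0,"z":5,"wx":0,"wy":0,"wz":0,"fingers":1}
    - {"x":0,"y":0,"z":5,"wx":0,"wy":0,"wz":0,"fingers":1}
    - {"x":0,"y":0,"z":0,"wx":0,"wy":0,"wz":0,"fingers":1}

```text
time: 17.23
position: [640.6, 168.0, 161.3]
ee_rot: [0.692, 0.722, -0.0, 0.001]
force: [-0.5, -0.7, -1.2]
grip_width: 15.0
gripper_force: 59.1
```

carry_out:
  steps:
    - {"x":0,"y":0,"z":6,"wx":0,"wy":0,"wz":0,"fingers":1}
    - {"x":0,"y":0,"z":6,"wx":0,"wy":0,"wz":0,"fingers":1}
    - {"x":0,"y":0,"z":6,"wx":0,"wy":0,"wz":0,"fingers":1}
    - {"x":0,"y":0,"z":6,"wx":0,"wy":0,"wz":0,"fingers":1}
    - {"x":0,"y":0,"z":6,"wx":0,"wy":0,"wz":0,"fingers":1}
    - {"x":0,"y":0,"z":3,"wx":0,"wy":0,"wz":0,"fingers":1}
    - {"x":0,"y":0,"z":0,"wx":0,"wy":0,"wz":0,"fingers":1}

```text
time: 18.1
position: [640.9, 168.0, 128.5]
ee_rot: [0.692, 0.722, -0.0, 0.001]
force: [0.4, -0.8, -1.6]
grip_width: 15.4
gripper_force: 59.1
```

carry_out:
  steps:
    - {"x":0,"y":0,"z":2,"wx":0,"wy":0,"wz":0,"fingers":1}
    - {"x":0,"y":0,"z":2,"wx":0,"wy":0,"wz":0,"fingers":1}
    - {"x":0,"y":0,"z":1,"wx":0,"wy":0,"wz":0,"fingers":1}
    - {"x":0,"y":0,"z":0,"wx":0,"wy":0,"wz":0,"fingers":1}

```text
time: 18.6
position: [641.0, 168.0, 123.8]
ee_rot: [0.692, 0.722, 0.0, 0.001]
force: [-0.1, 0.1, -0.9]
grip_width: 14.9
gripper_force: 59.1
```

carry_out:
  steps:
    - {"x":0,"y":0,"z":1,"wx":0,"wy":0,"wz":0,"fingers":1}
    - {"x":0,"y":0,"z":1,"wx":0,"wy":0,"wz":0,"fingers":1}
    - {"x":0,"y":0,"z":0,"wx":0,"wy":0,"wz":0,"fingers":1}

```text
time: 18.98
position: [641.3, 168.1, 122.5]
ee_rot: [0.692, 0.722, 0.0, 0.002]
force: [-1.5, 1.0, 1.5]
grip_width: 14.8
gripper_force: 59.6
```

carry_out:
  steps:
    - {"x":0,"y":0,"z":1,"wx":0,"wy":0,"wz":0,"fingers":1}
    - {"x":0,"y":0,"z":0,"wx":0,"wy":0,"wz":0,"fingers":1}

```text
time: 19.23
position: [641.3, 168.2, 122.4]
ee_rot: [0.692, 0.722, 0.0, 0.002]
force: [-2.3, 0.1, 6.2]
grip_width: 15.4
gripper_force: 60.2
```

Contact with the floor at the expected height. Release and retreat.

carry_out:
  steps:
    - {"x":0,"y":0,"z":0,"wx":0,"wy":0,"wz":0,"fingers":-1}
    - {"x":0,"y":0,"z":0,"wx":0,"wy":0,"wz":0,"fingers":-1}
    - {"x":0,"y":0,"z":0,"wx":0,"wy":0,"wz":0,"fingers":-1}
    - {"x":0,"y":0,"z":0,"wx":0,"wy":0,"wz":0,"fingers":-1}
    - {"x":0,"y":0,"z":-10,"wx":0,"wy":0,"wz":0,"fingers":-1}
    - {"x":0,"y":0,"z":-30,"wx":0,"wy":0,"wz":0,"fingers":-1}
    - {"x":0,"y":0,"z":-50,"wx":0,"wy":0,"wz":0,"fingers":-1}
    - {"x":0,"y":0,"z":-50,"wx":0,"wy":0,"wz":0,"fingers":-1}
    - {"x":-40,"y":-40,"z":0,"wx":0,"wy":0,"wz":0,"fingers":-1}
    - {"x":-40,"y":-40,"z":0,"wx":0,"wy":0,"wz":0,"fingers":-1}

```text
time: 20.48
position: [564.4, 84.5, 263.0]
ee_rot: [0.692, 0.722, 0.001, 0.003]
force: [-0.4, -0.1, -0.4]
grip_width: 85.4
gripper_force: 0.0
```

carry_out:
  steps:
    - {"x":-40,"y":-40,"z":0,"wx":0,"wy":0,"wz":0,"fingers":-1}
    - {"x":-40,"y":-40,"z":0,"wx":0,"wy":0,"wz":0,"fingers":-1}
    - {"x":-40,"y":-40,"z":0,"wx":0,"wy":0,"wz":0,"fingers":-1}
    - {"x":0,"y":0,"z":0,"wx":0,"wy":0,"wz":0,"fingers":-1}

```text
time: 20.98
position: [447.2, -41.7, 261.5]
ee_rot: [0.694, 0.72, 0.0, 0.002]
force: [0.3, 0.2, 0.1]
grip_width: 85.7
gripper_force: 0.0
```

Run:
```python
from h import *
from bench import robot
t=robot.snapshot("top");s=robot.snapshot("side")
o=np.zeros((600,800,3),np.uint8)
o[:,:400]=cv2.resize(s["img"][120:240,260:340],(400,600),interpolation=cv2.INTER_CUBIC)
o[:400,400:]=cv2.resize(t["img"][120:200,175:255],(400,400),interpolation=cv2.INTER_CUBIC)
cv2.imwrite("pics/end.png",o[:,:,::-1])
g=cv2.cvtColor(t["img"],cv2.COLOR_RGB2GRAY);print(g[139:145,202:214])
```

```text
[[194 193 191 225 232 230 233 234 219 190 185 190]
 [184 183 180 231 224 221 224 225 211 165 173 185]
 [184 183 181 232 207 178 219 226 212 126 162 190]
 [184 186 180 235 187  61 214 226 201 127 155 179]
 [173 171 169 222 169  71 194 201 155 109 112 123]
 [144 141 156 160 144 139 143 145 146 171 188 183]]
```

View pics/end.png

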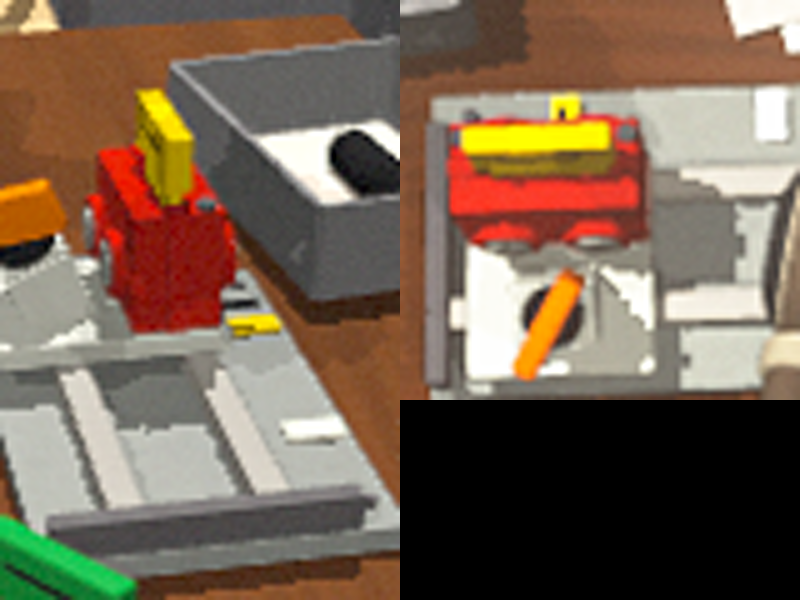

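The spacer stands home in the calliper (side crop (165,145)). The pointer is over the yellow mark (top crop (561,112)), and the bar at (550,325) is turned to tight. Handing in.

```bash
python3 -c "
from bench import robot
print(robot.hand_in())"
```

```text
the job is handed in; nothing more can be done
None
```

I've handed the job in: the carriage is locked with its pointer within about 1 mm of the yellow mark's centre, and the yellow spacer is fully home in the calliper's gap and released, at about 21 s of the 61 s allowed; the hand-in returned no verdict.

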